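Pop the battery hatch with one press

ROBOT

A 6-joint arm with a two-finger parallel gripper is mounted at the origin on the work surface; the furniture and walls round the work are solid. World frame = base frame: x ahead of the robot, y to its left, z up, the work surface at z = 0. Lengths are in m, angles in rad, forces in N, time in s.
With the tool pointing down it reaches from about 0.35 to 0.975 m from the base axis. Payload 7.1 kg.
Tool frame: the origin (TCP) lies on the centre line of the jaws, within the pads' length; the fingertips stand 8 mm ahead of it and the grasp point (between the pads) lies 11 mm behind it (manip.tip_extent is the distance from the TCP to the fingertips, in m); z points along the fingers, y is the line along which they close (so a half turn about z gives the same grasp; the last joint's range is limited). The gripper opens to 88 mm and grips with 3 to 60 N. Pads are 20 mm wide; open, the fingers measure 115 mm over their backs; the gripper's body (75 mm by 178 mm) begins 61 mm behind the grasp point.
Start: joints at [1.259, 0.423, 1.63, -0, 1.089, -0.019], TCP at [0.18, 0.598, 0.231] pointing down, gripper open.
Joint ranges: [-3, 3], [-0.9, 2.11], [0.09, 2.58], [-1.31, 4.45], [0.11, 2.69], [-2.54, 2.54]. Speed limits (rad/s): [2.39, 2.39, 3.01, 3.14, 3.14, 3.14].

INTERFACE

Orientations are given as a 3x3 rotation matrix whose columns are the frame's x, y, z axes.
In Python, from bench import manip gives the robot as it stands.
- The arm moves only by the tool drive_tool, never from a script. Its argument "targets" is a list of rows, each an object of numbers: "dx", "dy", "dz": the shift along the tool's x, y, z in units of 25 mm (1.0 is 25 mm); "rx", "ry", "rz": the turn, a rotation vector about the tool's x, y, z in units of 10 degrees (1.0 is 10 degrees); "claw": the gripper command: -1 is fully open, 1 is shut, values between are in proportion. In form: [{"dx": .., "dy": .., "dz": .., "rx": .., "ry": .., "rz": .., "claw": ..}, ...]. A call has 1 to 10 rows; each row is the pose to reach, as a shift and turn from the pose commanded when the call began, along the tool's axes at that moment; what a row does not reach only later rows make up. A row lasts 1/8 s, in which the tool goes at most 62.5 mm and 10.7 degrees, less where a joint would pass 70% of its speed; a pose out of reach is approached as far as the arm can. A call with a gripper value outside its range is refused whole. The fingers move at their own pace and stop on an object; the grip force is fixed at half the most. Time passes only in rows, so rows that repeat a pose let the fingers close. It gives the time, the measured TCP pose, the force, the opening and the grip force at its end, in the units of the state.
- manip.state(): the state, without advancing time (a new reading comes with each control period).
- manip.camera(name): name is "side" or "top" or "wrist"; returns (picture, depth): 400x640x3 uint8, red, green, blue; 400x640 float32, m along the optical axis (not along the pixel's ray), 0 where there is no reading.
- manip.camera_params(name): a dict with "fov_y" (degrees; the focal length in pixels is half the picture's height over the tangent of half this angle, whatever the lens; pixels are square), "cx", "cy" (the principal point, pixels), "D" ([k1, k2, p1, p2, k3] as OpenCV has them; the pictures are not rectified), "R" (3x3) and "t" (3): a world point X has camera coordinates R X + t. Camera axes: x right, y down, z forward; pixel columns grow to the right and rows downward; lengths in m; the calibration is good to about 2 mm. A picture is of the moment at which its call begins: read the wrist's pose just before it. camera_params takes no time and is no camera call; for the wrist camera it gives the pose at the moment of the call.
- manip.job_done(): hands the job in; it is judged then, once.
Trained networks look in the newest picture that a camera, given by its name, has taken for a name from the list of things; names that differ only in an ending like _2 or _b are one class to them, and where a whole thing is asked for, a point or a joint stands for the part that bears it (a point fixed in the world has none). Each returns a list of dicts, best first, with "p" (0 to 1); they miss things now and then, are a little off and sometimes report something else, mostly with a low value. They report only what shows in the picture. A call takes as long as a camera call.
- manip.look_for(camera, name): "position" ([x, y, z] in m, in world coordinates, good to about 4 mm: the middle of the surface that is visible of it).
The state is a dict: "t": time; "q": joint angles; "dq": joint speeds; "tau": joint torques, N m; "position": TCP position; "tool_rot": TCP orientation; "contact_force": force on the tool from outside, world axes, zero at the start; "moment": the same for the moment, N m; "finger_gap": finger opening in m; "gripper_force": force on a finger pad.
Only numpy, scipy, OpenCV 4.12 (cv2) and the standard library are available. Lean on these libraries where they do the work, as an engineer would, in place of code of your own. Each camera call takes 0.05 s, during which the arm holds its last target. There are 200 camera calls.

TASK

The cells of the battery box (the wider of the two grey boxes) are due for a look: press the raised pad of its hatch down once with closed fingertips until the push-push latch lets go, then take the hand away so that the hatch pops up, and watch for a few seconds, touching nothing, that it stays open. Do not press the hatch shut again, leave the narrow fuse box and its door shut and alone, and do not grasp, lift or shove anything: the boxes and the small parts around them stay where they stand.

Things in the scene. Friction and masses are not known exactly. Their poses are not given: they have to be found in the camera images.
- battery_box: wider of two grey plastic boxes, loose, 0.6 to 1.1 kg: 85 mm (its x) by 124 (its y) by 50 high. Origin: centre of underside; front faces -x. In its top, level with the 50 mm high decks, lies a hatch 66 mm (x) by 84 (y), hinged along y at its rear edge; its free edge is at the front face, where the wall below is only 35 mm high, so a finger may overhang.
- battery_hatch_pad (a point): centre of the top of the raised ribbed press pad (16 mm in x by 40 mm in y, 3 mm proud of the hatch) near the hatch's free edge; 53 mm above the table when shut, 57 mm in front of the hinge line. It moves and turns with the hatch; when the hatch is shut its axes are those of the box.
- battery_hatch (a joint): hatch angle, rad: 0 to 0.02 shut and latched, negative pressed in, 0.8 popped open (free edge about 48 mm up). Sprung open with 0.12 N m. The first press trips the push-push latch at about -0.08 (pad 5 mm down, about 3 N) and stops at about -0.12 (7 mm); the hatch then follows the rising finger and pops in about 1 s. A further full press would latch it shut again.
- battery_catch (a joint): sideways place of the latch's small catch pin under the battery hatch, m: 0 when latched at the start, +0.005 when the press has tripped it, about -0.001 when popped open; below -0.0045 only if the open hatch is pressed shut again.
- fuse_box: the narrower box, of the same make, height and depth: 85 mm (its x) by 76 mm (its y) by 50 mm, with a door only 36 mm wide on the same kind of latch; loose, 0.5 to 0.9 kg. To be left alone. Origin at the centre of the underside, front at -x. It may stand to the left or to the right of the battery box.
- fuse_hatch (a joint): angle of the fuse box's door, rad: 0 shut, positive open, negative pressed in. To stay shut.
- bulb_holder: bystander: small lamp on a black base, 60x40x38 mm, loose; origin at the centre of its underside
- battery_holder: bystander: open two-cell holder, 33x62x17 mm, loose; origin at the centre of its underside
- dc_motor: bystander: small grey motor, 40x24x15 mm, loose; origin at the centre of its underside
- compass: bystander: round pocket compass, 44 mm across, 11 mm high, loose; origin at the centre of its underside

How it is judged:
On the way, in this order (a step that is already met when the one before it is completed fails the run):
1. the battery hatch is pressed in past flush by the fingers (value of joint battery_hatch below -0.05 rad and contact force between the fingers and battery_box above 0.3 N).
2. the battery hatch has popped up and stays open for 2 s with the robot off the box (value of joint battery_hatch above 0.6 rad and contact force between each of the arm, the fingers and battery_box below 0.05 N), for 2 s.
At the end, for the whole second after the job is handed in: The battery hatch stands popped open (over 0.6 rad of 0.8) and still, pressed only once; the fuse door is shut; the battery box stands level; both boxes are within 25 mm, and the four small parts within 20 mm, of where they started (value of joint battery_hatch above 0.6 rad and velocity of joint battery_hatch below 0.1 rad/s and value of joint battery_catch above -0.0045 m and value of joint fuse_hatch between -0.04 and 0.05 rad and distance of each of battery_box, fuse_box from where it was at the start of the episode below 0.025 m and angle between battery_box's own z axis and vertical below 0.05 rad and linear speed of battery_box below 0.02 m/s and distance of each of bulb_holder, battery_holder, dc_motor, compass from where it was at the start of the episode below 0.02 m); the robot touches nothing.
It fails at once if the popped battery hatch was pressed shut again (value of joint battery_catch below -0.0045 m or (value of joint battery_hatch between 0.05 and 0.13 rad and value of joint battery_catch below 0.002 m)).
It fails at once if the fuse door was pressed or opened (value of joint fuse_hatch below -0.04 rad or value of joint fuse_hatch above 0.05 rad).
It fails at once if a box was lifted, tipped or shoved (height (world z) of any of battery_box, fuse_box above 0.012 m or angle between battery_box's own z axis and vertical above 0.15 rad or distance of any of battery_box, fuse_box from where it was at the start of the episode above 0.025 m).
It fails at once if a small part was lifted or displaced (distance of any of bulb_holder, battery_holder, dc_motor, compass from where it was at the start of the episode above 0.02 m).
It also fails if it takes over 40 s, if anything falls off the work surface, if the arm or the gripper's body presses on something with over 40 N, if the wrist force passes 120 N, or if a joint passes its speed limit or range.

## Working session

There is one attempt and no reset: what is moved stays moved. The work goes in short steps, Python scripts to look and compute and a tool call to move; the robot and the scene stay as the last step left them, time stands still between calls to the robot, and variables do not carry over. Pictures are saved under pics/ and viewed, at most 10 in all, crops included, and the job is handed in when it is done.

Besides the shell and the picture viewer there is one more tool, called after ">>>" by a JSON object that holds its "api" and its "payload", one argument or row to a line. drive_tool: Moves the arm, as the interface text tells. Its arguments: {"type":"object","properties":{"targets":{"type":"array","items":{"type":"object","properties":{"dx":{"type":"number"},"dy":{"type":"number"},"dz":{"type":"number"},"rx":{"type":"number"},"ry":{"type":"number"},"rz":{"type":"number"},"claw":{"type":"number"}}}}},"required":["targets"]}

```bash
mkdir -p pics; cat > h.py <<'E'
import numpy as np,cv2
from bench import manip
def cam(n):
    p=manip.camera_params(n); im,d=manip.camera(n); return im,d,p
def world(p,d,u,v,z=None):
    f=200/np.tan(np.radians(p["fov_y"])/2)
    K=np.array([[f,0,p["cx"]],[0,f,p["cy"]],[0,0,1]])
    uv=np.stack([np.ravel(u),np.ravel(v)],1).astype(float)
    n=cv2.undistortPoints(uv[:,None],K,np.array(p["D"],float))[:,0]
    dd=d[uv[:,1].astype(int),uv[:,0].astype(int)]
    c=np.c_[n*dd[:,None],dd]
    return (c-np.array(p["t"]))@np.array(p["R"])
E
python3 - <<'E'
from h import *
s=manip.state();print(s["t"],s["position"],s["tool_rot"],s["contact_force"])
for n in["top","side"]:
    im,d,p=cam(n);cv2.imwrite(f"pics/{n}0.png",im[:,:,::-1])
    for k in["battery_box","battery_hatch_pad","fuse_box","bulb_holder","battery_holder","dc_motor","compass"]:
        print(n,k,[(np.round(r["position"],3),round(r["p"],2)) for r in manip.look_for(n,k)[:2]])
E
```

```text
0.0 [0.18022137 0.59788771 0.22990105] [[-9.57443797e-01  2.88619387e-01 -4.73458807e-04]
 [ 2.88619774e-01  9.57442680e-01 -1.46318621e-03]
 [ 3.10057600e-05 -1.53756814e-03 -9.99998817e-01]] [ 0.66932063 -0.33377062  0.22552502]
top battery_box [(array([ 0.603, -0.308,  0.052]), 0.79)]
top battery_hatch_pad [(array([ 0.594, -0.301,  0.05 ]), 0.88)]
top fuse_box [(array([0.48 , 0.146, 0.047]), 0.62)]
top bulb_holder [(array([0.479, 0.38 , 0.011]), 0.65)]
top battery_holder [(array([0.619, 0.396, 0.018]), 0.71)]
top dc_motor []
top compass [(array([ 0.583, -0.533,  0.01 ]), 0.73)]
side battery_box [(array([ 0.602, -0.353,  0.05 ]), 0.97)]
side battery_hatch_pad [(array([ 0.597, -0.31 ,  0.053]), 0.63)]
side fuse_box [(array([0.48 , 0.123, 0.04 ]), 0.98)]
side bulb_holder [(array([0.478, 0.362, 0.008]), 0.48), (array([0.483, 0.125, 0.04 ]), 0.21)]
side battery_holder [(array([0.624, 0.382, 0.007]), 0.6)]
side dc_motor [(array([ 0.439, -0.543,  0.017]), 0.53)]
side compass [(array([ 0.586, -0.543,  0.007]), 0.48)]
```

View pics/top0.png

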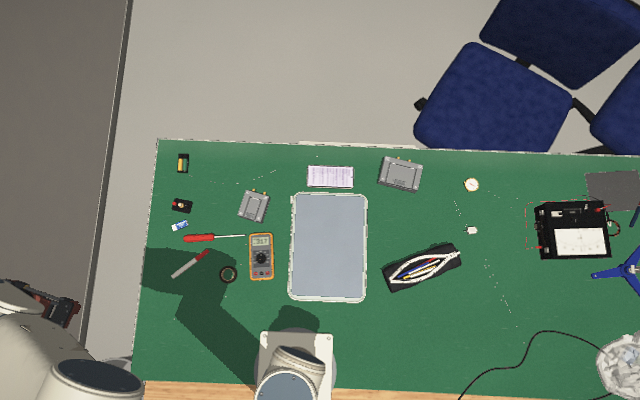

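The top view shows the wide battery box at pixel (400,174) and the narrow fuse box at (254,206). Both have their terminals (rear) on the upper side. Next I'll fit the battery box's pose from depth.

```bash
python3 - <<'E'
from h import *
V,U=np.mgrid[0:400,0:640]
for n in["top","side"]:
    im,d,p=cam(n)
    W=world(p,d,U,V).reshape(400,640,3)
    m=(d>0)&(abs(W[...,0]-.6)<.11)&(abs(W[...,1]+.33)<.13)&(W[...,2]>.043)&(W[...,2]<.058)
    P=W[m];r=cv2.minAreaRect(P[:,:2].astype(np.float32))
    print(n,m.sum(),r,cv2.boxPoints(r).round(3).tolist(),np.median(P[:,2]))
    v,u=np.where(m);a,b,c,e=max(u.min()-12,0),u.max()+12,max(v.min()-12,0),v.max()+12
    print(a,b,c,e)
    cv2.imwrite(f"pics/{n}1.png",cv2.resize(im[c:e,a:b,::-1],None,fx=7 if n=="top" else 4,fy=7 if n=="top" else 4,interpolation=cv2.INTER_CUBIC)[:600,:800])
E
```

```text
top 1003 ((0.6042616367340088, -0.3054341673851013), (0.12428470700979233, 0.08680103719234467), 77.76776885986328) [[0.5490000247955322, -0.3569999933242798], [0.6340000033378601, -0.375], [0.6600000262260437, -0.2540000081062317], [0.574999988079071, -0.23600000143051147]] 0.04934005352186409
367 435 144 201
side 665 ((0.6052159070968628, -0.3049435019493103), (0.13057076930999756, 0.08518163859844208), 78.86203002929688) [[0.5509999990463257, -0.3610000014305115], [0.6340000033378601, -0.37700000405311584], [0.6600000262260437, -0.24899999797344208], [0.5759999752044678, -0.2329999953508377]] 0.051072277933543166
316 371 201 248
```

View pics/top1.png

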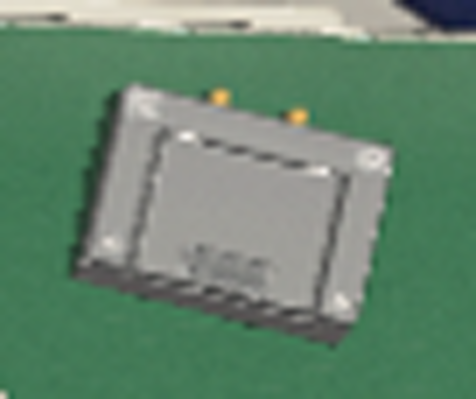

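View pics/side1.png

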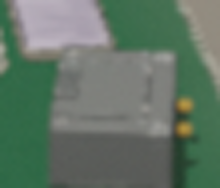

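Both cameras agree: the box centre is at about (0.6045, -0.305), yaw about -12°, 124x86 mm, with the top at 50 mm. The pad therefore lies at about (0.572, -0.298, 0.053). The ribbed pad shows at the front edge, as it should. I'll set out by way of (0.5, 0.1) with the fingers closing.

>>> {"api": "drive_tool", "payload": {
  "targets": [
    {"dx": -1.8,"dy": -1.54,"claw": 1},
    {"dx": -3.6,"dy": -3.1,"claw": 1},
    {"dx": -5.4,"dy": -4.6,"claw": 1},
    {"dx": -7.2,"dy": -6.2,"claw": 1},
    {"dx": -9,"dy": -7.7,"claw": 1},
    {"dx": -10.8,"dy": -9.2,"claw": 1},
    {"dx": -12.6,"dy": -10.8,"claw": 1},
    {"dx": -14.4,"dy": -12.3,"claw": 1},
    {"dx": -16.2,"dy": -13.9,"claw": 1},
    {"dx": -18,"dy": -15.4,"claw": 1}
  ]
}}

```text
$.targets[0]: bad value
```

>>> {"api": "drive_tool", "payload": {
  "targets": [
    {"dx": -1.8,"dy": -1.5,"dz": 0,"rx": 0,"ry": 0,"rz": 0,"claw": 1},
    {"dx": -3.6,"dy": -3.1,"dz": 0,"rx": 0,"ry": 0,"rz": 0,"claw": 1},
    {"dx": -5.4,"dy": -4.6,"dz": 0,"rx": 0,"ry": 0,"rz": 0,"claw": 1},
    {"dx": -7.2,"dy": -6.2,"dz": 0,"rx": 0,"ry": 0,"rz": 0,"claw": 1},
    {"dx": -9,"dy": -7.7,"dz": 0,"rx": 0,"ry": 0,"rz": 0,"claw": 1},
    {"dx": -10.8,"dy": -9.2,"dz": 0,"rx": 0,"ry": 0,"rz": 0,"claw": 1},
    {"dx": -12.6,"dy": -10.8,"dz": 0,"rx": 0,"ry": 0,"rz": 0,"claw": 1},
    {"dx": -14.4,"dy": -12.3,"dz": 0,"rx": 0,"ry": 0,"rz": 0,"claw": 1},
    {"dx": -16.2,"dy": -13.9,"dz": 0,"rx": 0,"ry": 0,"rz": 0,"claw": 1},
    {"dx": -18,"dy": -15.4,"dz": 0,"rx": 0,"ry": 0,"rz": 0,"claw": 1}
  ]
}}

```text
t: 2.15
position: [0.5011, 0.098, 0.231]
tool_rot: [[-0.957, 0.289, 0.001], [0.289, 0.957, 0.0], [-0.001, 0.0, -1.0]]
contact_force: [0.5, 0.4, -0.4]
finger_gap: 0.0005
gripper_force: 0.0
```

>>> {"api": "drive_tool", "payload": {
  "targets": [
    {"dx": -1,"dy": -2.0,"dz": 0,"rx": 0,"ry": 0,"rz": -0.1,"claw": 1},
    {"dx": -2,"dy": -4.1,"dz": 0,"rx": 0,"ry": 0,"rz": -0.2,"claw": 1},
    {"dx": -3.1,"dy": -6.2,"dz": 0,"rx": 0,"ry": 0,"rz": -0.3,"claw": 1},
    {"dx": -4.1,"dy": -8.2,"dz": 0.5,"rx": 0,"ry": 0,"rz": -0.4,"claw": 1},
    {"dx": -5.2,"dy": -10.3,"dz": 1,"rx": 0,"ry": 0,"rz": -0.48,"claw": 1},
    {"dx": -6.2,"dy": -12.3,"dz": 1.5,"rx": 0,"ry": 0,"rz": -0.48,"claw": 1},
    {"dx": -7.2,"dy": -14.4,"dz": 2.4,"rx": 0,"ry": 0,"rz": -0.48,"claw": 1},
    {"dx": -7.2,"dy": -14.4,"dz": 3,"rx": 0,"ry": 0,"rz": -0.48,"claw": 1},
    {"dx": -7.2,"dy": -14.4,"dz": 3,"rx": 0,"ry": 0,"rz": -0.48,"claw": 1}
  ]
}}

```text
t: 3.28
position: [0.5672, -0.2959, 0.154]
tool_rot: [[-0.978, 0.208, -0.003], [0.208, 0.978, 0.002], [0.003, 0.001, -1.0]]
contact_force: [-0.6, 0.1, -0.8]
finger_gap: 0.0005
gripper_force: 0.0
```

```bash
python3 - <<'E'
from h import *
V,U=np.mgrid[0:400,0:640]
s=manip.state();print(s["t"],s["position"],s["tool_rot"].round(3) if hasattr(s["tool_rot"],"round") else s["tool_rot"],manip.tip_extent)
im,d,p=cam("wrist");cv2.imwrite("pics/w.png",im[:,:,::-1])
W=world(p,d,U,V).reshape(400,640,3)
m=(d>0)&(abs(W[...,0]-.6)<.11)&(abs(W[...,1]+.31)<.1)&(W[...,2]>.044)&(W[...,2]<.058)
r=cv2.minAreaRect(W[m][:,:2].astype(np.float32));print(m.sum(),r,np.median(W[m][:,2]))
m=m&(W[...,2]>.0515)
# raised points in box frame
c=np.array([.6045,-.305]);a=np.radians(-12);X=np.array([np.cos(a),np.sin(a)]);Y=np.array([-X[1],X[0]])
q=(W[m][:,:2]-c);q=np.c_[q@X,q@Y]
print(m.sum(),np.percentile(q,[5,50,95],axis=0),np.median(W[m],axis=0))
print(manip.look_for("wrist","battery_hatch_pad"))
E
```

```text
3.275 [ 0.56723349 -0.29594077  0.15403374] [[-0.978  0.208 -0.003]
 [ 0.208  0.978  0.002]
 [ 0.003  0.001 -1.   ]] 0.008
8535 ((0.596971869468689, -0.30153167247772217), (0.12474182993173599, 0.06645478308200836), 77.66566467285156) 0.050393343695999994
1326 [[-0.03989866 -0.0315618 ]
 [-0.03156086  0.00139349]
 [-0.00753363  0.03504196]] [ 0.57405067 -0.29681986  0.05357685]
[{'position': [0.5843, -0.2989, 0.0537], 'p': 0.93}]
```

View pics/w.png

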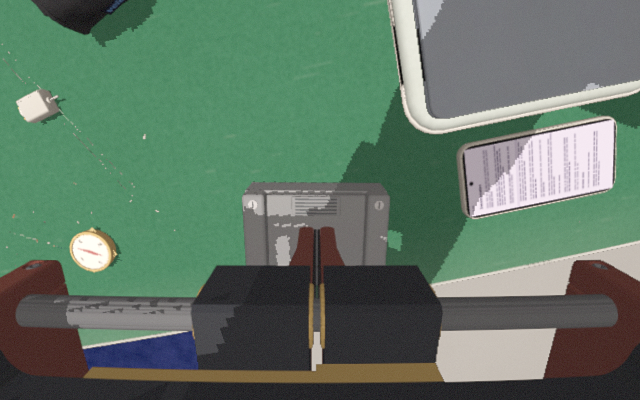

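The wrist view shows the pad at u 293–340, v 194–215, with the closed fingertips just behind it in the picture. I'll turn those pixels into a position.

```bash
python3 - <<'E'
from h import *
im,d,p=cam("wrist")
print(world(p,d,[296,337,296,337,316,316],[197,197,212,212,205,187]).round(4))
E
```

```text
[[ 0.5647 -0.3104  0.0538]
 [ 0.5716 -0.2776  0.0538]
 [ 0.5771 -0.3133  0.0541]
 [ 0.5845 -0.28    0.0532]
 [ 0.5747 -0.2958  0.0538]
 [ 0.5649 -0.2938  0.0327]]
```

>>> {"api": "drive_tool", "payload": {
  "targets": [
    {"dx": -0.22,"dy": 0,"dz": 1,"rx": 0,"ry": 0,"rz": 0,"claw": 1},
    {"dx": -0.22,"dy": 0,"dz": 2,"rx": 0,"ry": 0,"rz": 0,"claw": 1},
    {"dx": -0.22,"dy": 0,"dz": 3,"rx": 0,"ry": 0,"rz": 0,"claw": 1},
    {"dx": -0.22,"dy": 0,"dz": 3.4,"rx": 0,"ry": 0,"rz": 0,"claw": 1},
    {"dx": -0.22,"dy": 0,"dz": 3.4,"rx": 0,"ry": 0,"rz": 0,"claw": 1},
    {"dx": -0.22,"dy": 0,"dz": 3.4,"rx": 0,"ry": 0,"rz": 0,"claw": 1}
  ]
}}

```text
t: 4.18
position: [0.5747, -0.298, 0.072]
tool_rot: [[-0.978, 0.207, 0.002], [0.207, 0.978, -0.001], [-0.002, -0.001, -1.0]]
contact_force: [-0.3, -0.6, -0.4]
finger_gap: 0.0005
gripper_force: 0.0
```

>>> {"api": "drive_tool", "payload": {
  "targets": [
    {"dx": 0.1,"dy": 0.03,"dz": 0.15,"rx": 0,"ry": 0,"rz": 0,"claw": 1},
    {"dx": 0.1,"dy": 0.03,"dz": 0.3,"rx": 0,"ry": 0,"rz": 0,"claw": 1},
    {"dx": 0.1,"dy": 0.03,"dz": 0.4,"rx": 0,"ry": 0,"rz": 0,"claw": 1},
    {"dx": 0.1,"dy": 0.03,"dz": 0.46,"rx": 0,"ry": 0,"rz": 0,"claw": 1},
    {"dx": 0.1,"dy": 0.03,"dz": 0.52,"rx": 0,"ry": 0,"rz": 0,"claw": 1},
    {"dx": 0.1,"dy": 0.03,"dz": 0.56,"rx": 0,"ry": 0,"rz": 0,"claw": 1},
    {"dx": 0.1,"dy": 0.03,"dz": 0.6,"rx": 0,"ry": 0,"rz": 0,"claw": 1},
    {"dx": 0.1,"dy": 0.03,"dz": 0.6,"rx": 0,"ry": 0,"rz": 0,"claw": 1}
  ]
}}

```text
t: 5.18
position: [0.5716, -0.2967, 0.0556]
tool_rot: [[-0.978, 0.208, 0.0], [0.208, 0.978, -0.0], [-0.0, -0.0, -1.0]]
contact_force: [-2.8, 0.8, 3.3]
finger_gap: 0.0005
gripper_force: 1.2
```

>>> {"api": "drive_tool", "payload": {
  "targets": [
    {"dx": 0,"dy": 0,"dz": 0.04,"rx": 0,"ry": 0,"rz": 0,"claw": 1},
    {"dx": 0,"dy": 0,"dz": 0.08,"rx": 0,"ry": 0,"rz": 0,"claw": 1},
    {"dx": 0,"dy": 0,"dz": 0.08,"rx": 0,"ry": 0,"rz": 0,"claw": 1}
  ]
}}

```text
t: 5.55
position: [0.5718, -0.2967, 0.0545]
tool_rot: [[-0.978, 0.208, 0.0], [0.208, 0.978, -0.0], [-0.0, -0.0, -1.0]]
contact_force: [-4.6, 1.3, 9.4]
finger_gap: 0.0006
gripper_force: 4.7
```

The force rose from 3 to 9 N, so the hatch has reached its stop and should be tripped. I'll lift away.

>>> {"api": "drive_tool", "payload": {
  "targets": [
    {"dx": 0,"dy": 0,"dz": -0.2,"rx": 0,"ry": 0,"rz": 0,"claw": 1},
    {"dx": 0,"dy": 0,"dz": -0.6,"rx": 0,"ry": 0,"rz": 0,"claw": 1},
    {"dx": 0.1,"dy": 0,"dz": -1.4,"rx": 0,"ry": 0,"rz": 0,"claw": 1},
    {"dx": 0.3,"dy": 0,"dz": -2.6,"rx": 0,"ry": 0,"rz": 0,"claw": 1},
    {"dx": 0.6,"dy": 0,"dz": -4,"rx": 0,"ry": 0,"rz": 0,"claw": 1},
    {"dx": 1,"dy": 0,"dz": -5,"rx": 0,"ry": 0,"rz": 0,"claw": 1},
    {"dx": 1,"dy": 0,"dz": -5,"rx": 0,"ry": 0,"rz": 0,"claw": 1},
    {"dx": 1,"dy": 0,"dz": -5,"rx": 0,"ry": 0,"rz": 0,"claw": 1}
  ]
}}

```text
t: 6.55
position: [0.5471, -0.2914, 0.1786]
tool_rot: [[-0.978, 0.208, 0.0], [0.208, 0.978, -0.0], [-0.0, -0.0, -1.0]]
contact_force: [0.0, -0.0, -0.2]
finger_gap: 0.0007
gripper_force: 0.0
```

>>> {"api": "drive_tool", "payload": {
  "targets": [
    {"dx": 0,"dy": 0,"dz": 0,"rx": 0,"ry": 0,"rz": 0,"claw": 1},
    {"dx": 0,"dy": 0,"dz": 0,"rx": 0,"ry": 0,"rz": 0,"claw": 1},
    {"dx": 0,"dy": 0,"dz": 0,"rx": 0,"ry": 0,"rz": 0,"claw": 1},
    {"dx": 0,"dy": 0,"dz": 0,"rx": 0,"ry": 0,"rz": 0,"claw": 1},
    {"dx": 0,"dy": 0,"dz": 0,"rx": 0,"ry": 0,"rz": 0,"claw": 1},
    {"dx": 0,"dy": 0,"dz": 0,"rx": 0,"ry": 0,"rz": 0,"claw": 1},
    {"dx": 0,"dy": 0,"dz": 0,"rx": 0,"ry": 0,"rz": 0,"claw": 1},
    {"dx": 0,"dy": 0,"dz": 0,"rx": 0,"ry": 0,"rz": 0,"claw": 1}
  ]
}}

```text
t: 7.55
position: [0.5472, -0.2914, 0.1787]
tool_rot: [[-0.978, 0.207, 0.0], [0.207, 0.978, -0.0], [-0.0, -0.0, -1.0]]
contact_force: [0.1, -0.2, -0.1]
finger_gap: 0.0006
gripper_force: 0.0
```

```bash
python3 - <<'E'
from h import *
V,U=np.mgrid[0:400,0:640]
print(manip.state()["t"],manip.state()["contact_force"])
ims=[]
for n in["wrist","side"]:
    im,d,p=cam(n);W=world(p,d,U,V).reshape(400,640,3)
    m=(d>0)&(abs(W[...,0]-.6)<.07)&(abs(W[...,1]+.305)<.04)&(W[...,2]<.12)
    print(n,np.percentile(W[m][:,2],[50,90,98]))
    ims.append(im if n=="wrist" else im[150:290,250:474])
ims[1]=cv2.resize(ims[1],(640,400));cv2.imwrite("pics/z.png",cv2.resize(np.hstack(ims),(800,250))[:,:,::-1])
E
```

```text
7.55 [ 0.0955288  -0.16939957 -0.12426705]
wrist [0.00637854 0.09009712 0.09492719]
side [0.05005546 0.09135738 0.09637063]
```

View pics/z.png

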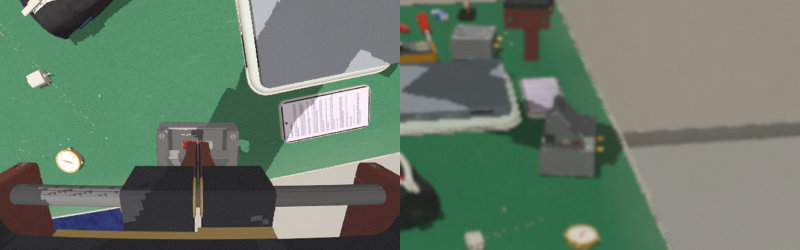

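The side view (right half, around 568,120) shows the hatch standing open, with its free edge at about 97 mm, which is the 48 mm rise expected. I'll watch for about 3 s more.

>>> {"api": "drive_tool", "payload": {
  "targets": [
    {"dx": 0,"dy": 0,"dz": 0,"rx": 0,"ry": 0,"rz": 0,"claw": 1},
    {"dx": 0,"dy": 0,"dz": 0,"rx": 0,"ry": 0,"rz": 0,"claw": 1},
    {"dx": 0,"dy": 0,"dz": 0,"rx": 0,"ry": 0,"rz": 0,"claw": 1},
    {"dx": 0,"dy": 0,"dz": 0,"rx": 0,"ry": 0,"rz": 0,"claw": 1},
    {"dx": 0,"dy": 0,"dz": 0,"rx": 0,"ry": 0,"rz": 0,"claw": 1},
    {"dx": 0,"dy": 0,"dz": 0,"rx": 0,"ry": 0,"rz": 0,"claw": 1},
    {"dx": 0,"dy": 0,"dz": 0,"rx": 0,"ry": 0,"rz": 0,"claw": 1},
    {"dx": 0,"dy": 0,"dz": 0,"rx": 0,"ry": 0,"rz": 0,"claw": 1},
    {"dx": 0,"dy": 0,"dz": 0,"rx": 0,"ry": 0,"rz": 0,"claw": 1},
    {"dx": 0,"dy": 0,"dz": 0,"rx": 0,"ry": 0,"rz": 0,"claw": 1}
  ]
}}

```text
t: 8.9
position: [0.5471, -0.2915, 0.1787]
tool_rot: [[-0.978, 0.207, -0.0], [0.207, 0.978, 0.0], [0.0, 0.0, -1.0]]
contact_force: [-1.0, -0.7, 0.5]
finger_gap: 0.0004
gripper_force: 0.0
```

>>> {"api": "drive_tool", "payload": {
  "targets": [
    {"dx": 0,"dy": 0,"dz": 0,"rx": 0,"ry": 0,"rz": 0,"claw": 1},
    {"dx": 0,"dy": 0,"dz": 0,"rx": 0,"ry": 0,"rz": 0,"claw": 1},
    {"dx": 0,"dy": 0,"dz": 0,"rx": 0,"ry": 0,"rz": 0,"claw": 1},
    {"dx": 0,"dy": 0,"dz": 0,"rx": 0,"ry": 0,"rz": 0,"claw": 1},
    {"dx": 0,"dy": 0,"dz": 0,"rx": 0,"ry": 0,"rz": 0,"claw": 1},
    {"dx": 0,"dy": 0,"dz": 0,"rx": 0,"ry": 0,"rz": 0,"claw": 1},
    {"dx": 0,"dy": 0,"dz": 0,"rx": 0,"ry": 0,"rz": 0,"claw": 1},
    {"dx": 0,"dy": 0,"dz": 0,"rx": 0,"ry": 0,"rz": 0,"claw": 1},
    {"dx": 0,"dy": 0,"dz": 0,"rx": 0,"ry": 0,"rz": 0,"claw": 1},
    {"dx": 0,"dy": 0,"dz": 0,"rx": 0,"ry": 0,"rz": 0,"claw": 1}
  ]
}}

```text
t: 10.15
position: [0.5472, -0.2915, 0.1787]
tool_rot: [[-0.978, 0.208, -0.0], [0.208, 0.978, -0.0], [0.0, -0.0, -1.0]]
contact_force: [-0.1, 0.5, -0.3]
finger_gap: 0.0004
gripper_force: 0.0
```

```bash
python3 - <<'E'
from h import *
V,U=np.mgrid[0:400,0:640]
im,d,p=cam("side");W=world(p,d,U,V).reshape(400,640,3)
m=(d>0)&(abs(W[...,0]-.6)<.07)&(abs(W[...,1]+.305)<.04)&(W[...,2]<.12)
z=np.percentile(W[m][:,2],98);print(z,manip.state()["t"])
if z>.088: print(manip.job_done())
E
```

```text
0.09670727263255752 10.2
the job is handed in; nothing more can be done
None
```

I pressed the battery hatch once and it popped open; the camera still measured its free edge about 97 mm up after roughly 3.5 s with the hand clear, and I handed the job in at 10.2 s without a verdict coming back.

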